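Lock the push-and-turn safety cap on a specimen jar

TASK

Close the specimen jar: take the black cap with the bar handle from the bench, set it on the jar's neck and feel for the turn at which its lugs drop into the collar's gaps, press it down gently against the sprung seal while turning it clockwise (seen from above) to the end stop, then let go so that it springs up and stays locked. Never push or twist it hard (some 15 N of push and half a newton metre of twist are plenty), and leave everything else on the bench where it is.

Things in the scene. Friction and masses are not known exactly. Their poses are not given: they have to be found in the camera images.
- cap: Black plastic cap, loose, upright on the bench, 68 mm across, 54 mm high, 50 to 100 g. Origin: centre of its lower rim, z up. Skirt z 0 to 24 mm (also its inner ceiling's height), inner radius 26.5 mm, lowest 8 mm flaring to radius 30 mm as a lead-in. Disc top at z 28. On it a bar handle along x, 52 mm long, 16 mm wide, z 28 to 54. Same after a half turn.
- cap_grip (a point): Point on the cap's axis inside the bar handle, 46 mm above the cap's lower rim: grip here across the 16 mm bar. Axes as the cap's.
- cap_lug (a point): Centre of the inner lug at the cap's +x side (25 mm out, 4 mm above the lower rim), a second one at -x: both in line with the bar. Each reaches from the skirt in to radius 22 mm, is 10 mm wide and spans 2 to 6 mm above the rim.
- holder: Dark steel plate, 100 mm square, 12 mm thick, fixed to the bench, with the white specimen jar (76 mm across) clamped upright on its centre. Origin: centre of its underside, on the bench, z up. The jar's own turn is not measured: its gaps lie up to 0.6 rad either way from the holder's x axis and must be felt for (or seen). The clamp slips only above 4 N m.
- jar_shoulder (a point): On the jar's axis at its shoulder, 88 mm above the holder's origin. Two small upright ribs on the shoulder's edge (36 mm out) mark the directions of the two collar gaps; jar and cap are the same after a half turn. Above the shoulder the neck, radius 20 mm, rim at 115 mm, its top 4 mm tapered to radius 17.
- jar_collar (a point): On the axis at the neck collar's top, 108 mm above the holder. Collar radius 25 (1.5 mm clear of the skirt), two 36 degree gaps. Clockwise from a gap's centre: 18 to 44 degrees a ridge, underside 100 mm up; 44 to 80 a notch, roof 103 mm; then a stop that halts the cap at 67 degrees (1.17 rad). Anticlockwise a solid wall. Cap rim heights: 106 lugs on the collar; 102 in the gaps, unpressed.
- jar_mouth (a point): Top centre of the grey sprung sealing plug (26 mm across), unpressed, 126 mm above the holder; fixed point. The plug bears the cap's ceiling: 1.2 N preload plus 1.2 N/mm. Rim heights: press below 94 mm (11 N) to turn under the ridge; hard on the neck at 91 mm (14 N); let go at the stop it rises to 97 mm (7 N), locked. Unpressed (102 mm) it cannot turn out of the gaps, 5 degrees either way.
- boat_a: Square white weighing boat, 90 mm, 23 mm high, bystander. Origin: centre of its underside.
- boat_b: Rectangular white weighing boat, 125 by 100 mm, 23 mm high, bystander. Origin: centre of its underside.
- plain_lid: Plain black disc lid of another jar, 44 mm across, 15 mm high, no handle, bystander. Origin: centre of its underside.
- tub: White open tub, 100 by 150 mm, 85 mm high, bystander. Origin: centre of its underside.
- marker: Marker pen with green cap, 130 mm long along x, 14 mm thick, bystander. Origin: underside of its middle.
- tube_rack: White sloped tube rack with small holes, 190 mm long (y), 85 mm wide, 50 mm high, bystander. Origin: centre of its underside.
- pipette: Grey and white pipette lying along its x axis, 260 mm long, 26 mm thick, bystander. Origin: underside of its body's middle.
There are look-alikes about, which are no part of the job. What is meant by the cap is not orange or turquoise, and is the larger of those in its own colour.

How it is judged:
By the outcome, as a careful person would: the job done as asked, in the order asked, and still so for the second after the job is handed in, with the robot touching nothing.
It also fails if it takes over 72 s, if anything falls off the work surface, if the arm or the gripper's body presses on something with over 40 N, if the wrist force passes 120 N, or if a joint passes its speed limit or range.

ROBOT

A 7-joint arm with a two-finger parallel gripper is mounted at the origin on the work surface. World frame = base frame: x ahead of the robot, y to its left, z up, the work surface at z = 0. Lengths are in mm, angles in rad, forces in N, time in s.
With the tool pointing down it reaches from about 400 to 900 mm from the base axis. Payload 5.6 kg.
Tool frame: the origin (TCP) lies midway between the tips of the shut fingers; the grasp point (between the pads) lies 19 mm behind it; z points along the fingers, y is the line along which they close (so a half turn about z gives the same grasp; the last joint's range is limited). The gripper opens to 92 mm and grips with 3 to 60 N. Pads are 20 mm wide; open, the fingers measure 128 mm over their backs; the gripper's body (75 mm by 189 mm) begins 69 mm behind the grasp point.
Start: joints at [-1.205, 0.468, -0.012, 1.603, 0.006, 1.071, -0.056], TCP at [258.421, 596.429, 214.592] pointing down, gripper open.
Joint ranges: [-2.53, 2.53], [-0.31, 2.02], [-1.57, 1.55], [0.28, 2.44], [-1.29, 4.43], [0.15, 1.84], [-2.92, 2.92]. Speed limits (rad/s): [2.57, 2.57, 3.14, 3.14, 3.14, 3.14, 3.14].

INTERFACE

Orientations are given as a rotation vector (axis times angle).
In Python, from cell import robot, grip, kin, viewer gives the robot as it stands. Calls block until the motion is done:
- robot.movep(position, orientation): joint-space move of the TCP to a pose.
- robot.servo_line(position, feed=150, rotation=None): straight line of the TCP; rotation=None keeps the orientation; feed is the mean speed in mm/s.
- robot.goto_joints(angles): joint-space move.
- grip(opening, newtons=None): opening from 0.0 (shut) to 1.0 (fully open); newtons is the grip in N (None keeps the last); returns when the fingers have stopped.
- robot.hold(seconds).
- kin.ik(position, orientation): joint angles nearest the present ones, or None.
- robot.observe(): the state.
- viewer.read_camera(name): name is "scene" or "top" or "wrist"; returns the picture (480x640x3 uint8, red, green, blue); there is no depth.
- viewer.camera_info(name): a dict with "camera_matrix" (3x3 intrinsics, pixels), "R" (3x3) and "t" (3): a world point X has camera coordinates R X + t. Camera axes: x right, y down, z forward; pixel columns grow to the right and rows downward; lengths in mm; the calibration is good to about 2 mm. A picture is of the moment at which its call begins: read the wrist's pose just before it. camera_info takes no time and is no camera call; for the wrist camera it gives the pose at the moment of the call.
A pose or a line that the arm cannot do raises robot.IKError and nothing moves.
- robot.job_done(): hands the job in; it is judged then, once.
Trained networks look in the newest picture that a camera, given by its name, has taken for a name from the list of things; names that differ only in an ending like _2 or _b are one class to them, and where a whole thing is asked for, a point or a joint stands for the part that bears it (a point fixed in the world has none). Each returns a list of dicts, best first, with "confidence" (0 to 1); they miss things now and then, are a little off and sometimes report something else, mostly with a low value. They report only what shows in the picture. A call takes as long as a camera call. They do not tell look-alikes from the thing itself.
- viewer.silhouettes(name, camera): "mask" (480x640 bool, what is visible of it).
- viewer.pinpoint(name, camera): "at" ([x, y, z] in mm, in the coordinates of the camera as it stood for that picture, good to about 4 mm: a listed point, or the origin of a listed thing).
The state is a dict: "t": time; "joints": joint angles; "joint_velocities": joint speeds; "joint_torque": joint torques, N m; "tcp_pos": TCP position; "tcp_rot": TCP orientation; "contact_force": force on the tool from outside, world axes, zero at the start; "wrist_torque": the same for the moment, N m; "grip_width": opening from 0.0 (shut) to 1.0 (fully open); "grip_force": force on a finger pad.
Only numpy, scipy, OpenCV 4.12 (cv2) and the standard library are available. Lean on these libraries where they do the work, as an engineer would, in place of code of your own. Each camera call takes 0.05 s, during which the arm holds its last target. There are 200 camera calls.

## Working session

There is one attempt and no reset: what is moved stays moved. The work goes in short steps, each a Python script; the robot and the scene stay as the last script left them, time stands still between calls to the robot, and variables do not carry over. Pictures are saved under pics/ and viewed, at most 10 in all, crops included, and the job is handed in when it is done.

```bash
ls; mkdir -p pics; cat > h.py <<'E'
import numpy as np, cv2
from cell import robot, grip, kin, viewer
from scipy.spatial.transform import Rotation as Ro
def save(n,im): cv2.imwrite('pics/'+n+'.png',cv2.cvtColor(im,cv2.COLOR_RGB2BGR))
def world(p,ci): return np.array(ci['R']).T@(np.array(p)-np.array(ci['t']))
def proj(X,ci):
    c=np.array(ci['R'])@np.array(X)+np.array(ci['t']); q=np.array(ci['camera_matrix'])@c; return (q[:2]/q[2]).round(0)
def down(yaw): # tool z down, tool y axis at angle yaw in world
    y=np.array([np.cos(yaw),np.sin(yaw),0]); z=np.array([0,0,-1.]); return Ro.from_matrix(np.c_[np.cross(y,z),y,z]).as_rotvec()
E
python3 - <<'E'
from h import *
o=robot.observe(); print(o['t'],o['tcp_rot'],o['contact_force'])
a=viewer.read_camera('scene'); ci=viewer.camera_info('scene'); save('scene',a)
for n in ['cap','cap_grip','cap_lug','jar_shoulder','jar_collar','jar_mouth','holder']:
    for d in viewer.pinpoint(n,'scene')[:4]: w=world(d['at'],ci); print('S',n,round(d['confidence'],2),w.round(0),proj(w,ci))
a=viewer.read_camera('top'); ci=viewer.camera_info('top'); save('top',a)
for n in ['cap','cap_grip','cap_lug','jar_shoulder','jar_collar','jar_mouth','holder']:
    for d in viewer.pinpoint(n,'top')[:4]: w=world(d['at'],ci); print('T',n,round(d['confidence'],2),w.round(0),proj(w,ci))
E
```

```text
pics
0.0 [-6.37705505e-01 -3.07596263e+00  2.69864278e-03] [-0.2135546   0.53267701  0.14325829]
S cap 0.89 [ 578. -162.   -1.] [292. 326.]
S cap 0.78 [ 623. -279.   -3.] [272. 371.]
S cap 0.76 [ 412. -251.   -3.] [207. 318.]
S cap 0.75 [ 532. -260.   -3.] [244. 345.]
S cap_grip 0.94 [ 412. -251.   46.] [203. 302.]
S cap_grip 0.81 [ 626. -282.   34.] [271. 361.]
S cap_grip 0.8 [ 530. -259.   43.] [242. 329.]
S cap_grip 0.67 [ 582. -164.   35.] [292. 315.]
S cap_lug 0.94 [ 569. -145.    4.] [293. 318.]
S cap_lug 0.84 [ 553. -264.   -1.] [251. 350.]
S cap_lug 0.75 [ 414. -273.    0.] [199. 323.]
S cap_lug 0.66 [ 617. -260.    4.] [275. 362.]
S jar_shoulder 0.62 [469. 209.  90.] [349. 195.]
S jar_collar 0.63 [470. 214. 104.] [350. 190.]
S jar_mouth 0.88 [472. 213. 128.] [351. 182.]
S jar_mouth 0.56 [604.   6.  -6.] [347. 288.]
S holder 0.97 [474. 215.  -2.] [351. 224.]
S holder 0.44 [603.   6.  -4.] [346. 288.]
T cap 0.91 [ 626. -279.    1.] [430. 222.]
T cap 0.68 [ 529. -255.    2.] [420. 263.]
T cap 0.68 [ 581. -159.   -1.] [378. 240.]
T cap 0.58 [ 411. -250.   -2.] [419. 314.]
T cap_grip 0.87 [ 627. -280.   36.] [433. 218.]
T cap_grip 0.81 [ 415. -243.   46.] [420. 311.]
T cap_grip 0.8 [ 530. -261.   45.] [427. 260.]
T cap_grip 0.56 [ 585. -159.   35.] [380. 236.]
T cap_lug 0.92 [ 414. -273.    5.] [430. 313.]
T cap_lug 0.9 [ 617. -261.    3.] [422. 225.]
T cap_lug 0.85 [ 573. -144.    9.] [373. 243.]
T cap_lug 0.8 [ 554. -260.    5.] [423. 252.]
T jar_shoulder 0.61 [473. 216.  87.] [209. 282.]
T jar_shoulder 0.54 [476. 220.   0.] [214. 285.]
T jar_collar 0.43 [474. 217.  85.] [209. 282.]
T jar_collar 0.34 [475. 214. 126.] [207. 280.]
T jar_mouth 0.81 [474. 211. 126.] [208. 280.]
T jar_mouth 0.74 [ 558. -261.    5.] [423. 250.]
T holder 0.96 [476. 221.   0.] [213. 285.]
```

View pics/scene.png

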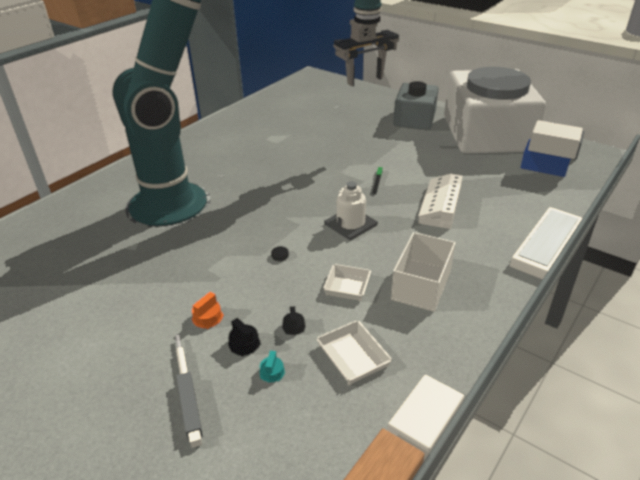

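View pics/top.png

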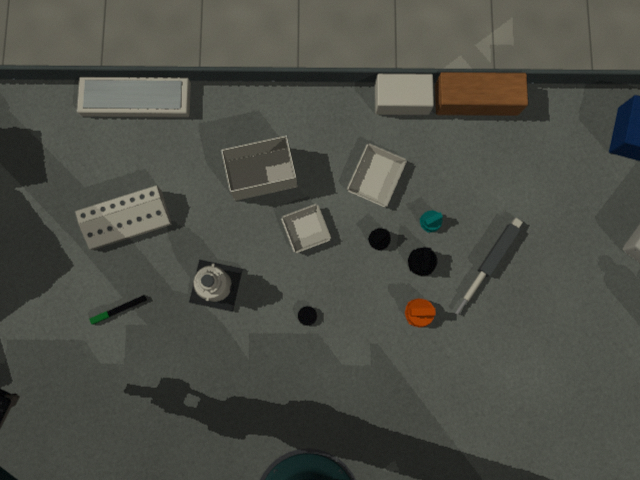

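Cap candidates in the scene image are orange (207,310), turquoise (272,368), small black (292,322) and large black (243,336). The large black one fits (black, and the larger of the two black ones), at world ≈ (530,-258). I'll view the jar from the wrist first since the arm is near it, then the cap.

```bash
cat >> h.py <<'E'
def campose():
    o=robot.observe(); ci=viewer.camera_info('wrist'); Rt=Ro.from_rotvec(o['tcp_rot']).as_matrix(); R=np.array(ci['R']); 
    return Rt.T@(-R.T@np.array(ci['t'])-o['tcp_pos']), Rt.T@R.T   # cam centre, axes in tool frame
def look(X,h,yaw):
    """tcp pose, tool down, TCP height h, so that the wrist camera's axis meets X"""
    c,A=campose(); rv=down(yaw); M=Ro.from_rotvec(rv).as_matrix(); d=M@A[:,2]; cc=M@c
    z=cc[2]+h; s=(X[2]-z)/d[2]; p=np.array(X)-s*d-cc; p[2]=h; return p,rv
def near(yaw,q=None):
    return yaw
E
python3 - <<'E'
from h import *
c,A=campose(); print(c.round(1)); print(A.round(2))
best=None
q0=np.array(robot.observe()['joints'])
for yaw in np.arange(-3.1,3.1,.4):
    p,rv=look([473,214,100],330,yaw); q=kin.ik(p,rv)
    if q is not None:
        d=np.abs(np.array(q)-q0).max(); print(round(yaw,1),p.round(0),round(d,2))
        if best is None or d<best[0]: best=(d,p,rv)
robot.movep(best[1],best[2])
ci=viewer.camera_info('wrist'); a=viewer.read_camera('wrist')
for n in ['jar_shoulder','jar_collar','jar_mouth','holder']:
    for d in viewer.pinpoint(n,'wrist')[:2]: w=world(d['at'],ci); print(n,round(d['confidence'],2),w.round(1),proj(w,ci))
save('wj',a); np.savez('wj.npz',**{k:np.array(ci[k]) for k in ['R','t','camera_matrix']})
o=robot.observe();print(o['t'],o['contact_force'])
E
```

```text
[  65.5   -0.3 -170.7]
[[-0.   -0.97 -0.24]
 [ 1.   -0.   -0.  ]
 [ 0.   -0.24  0.97]]
-3.1 [473. 182. 330.] 2.8
-2.7 [486. 185. 330.] 2.7
-2.3 [496. 192. 330.] 2.27
-1.9 [503. 203. 330.] 2.15
-1.5 [505. 215. 330.] 1.78
-1.1 [502. 227. 330.] 1.41
-0.7 [494. 238. 330.] 1.06
-0.3 [483. 244. 330.] 0.69
0.1 [471. 246. 330.] 0.36
0.5 [459. 242. 330.] 0.41
0.9 [449. 234. 330.] 0.47
1.3 [443. 223. 330.] 0.84
1.7 [442. 211. 330.] 1.25
2.1 [445. 199. 330.] 1.67
2.5 [453. 189. 330.] 2.1
2.9 [465. 184. 330.] 2.51
jar_shoulder 0.72 [473.4 214.   89.4] [323. 238.]
jar_collar 0.75 [474.2 213.8 109.5] [324. 243.]
jar_collar 0.23 [623.  426.1  -3. ] [456.  73.]
jar_mouth 0.82 [472.6 210.4 129.4] [322. 251.]
holder 0.61 [477.8 214.2   1.2] [326. 224.]
2.6167 [-0.06410971  0.1698712   0.31977215]
```

View pics/wj.png

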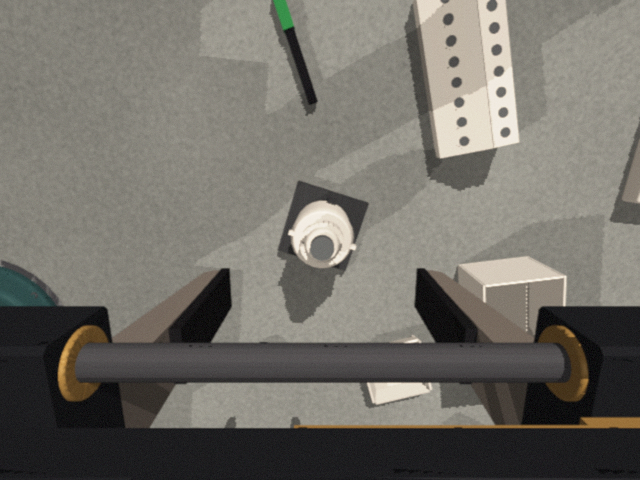

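The ribs show as small bumps at about (292,233) and (352,246). I'll turn these pixels into a direction and move on to look at the cap.

```bash
cat >> h.py <<'E'
def ray(px,ci,z):
    K=np.array(ci['camera_matrix']);R=np.array(ci['R']);C=-R.T@np.array(ci['t'])
    d=R.T@np.linalg.solve(K,[px[0],px[1],1.]); return C+d*(z-C[2])/d[2]
E
python3 - <<'E'
from h import *
ci=dict(np.load('wj.npz'))
for z in(88,92):
    a,b=ray((292,233),ci,z),ray((352,246),ci,z); print(a.round(1),b.round(1),(a+b)/2,np.linalg.norm(a-b),np.arctan2(*(b-a)[1::-1]))
im=cv2.imread('pics/wj.png'); c1=cv2.resize(im[195:285,265:385],None,fx=4,fy=4,interpolation=cv2.INTER_CUBIC)
yaw=np.pi/2-.17
q0=np.array(robot.observe()['joints'])
best=None
for y in (yaw,yaw-np.pi):
    p,rv=look([530,-259,30],300,y); q=kin.ik(p,rv)
    if q is not None: print(y,np.round(q,2)); 
    if q is not None and (best is None or abs(q[6])<best[0]): best=(abs(q[6]),p,rv,y)
p0=np.array(robot.observe()['tcp_pos'])
robot.movep(best[1],best[2])
ci=viewer.camera_info('wrist'); a=viewer.read_camera('wrist')
for n in ['cap','cap_grip','cap_lug']:
    for d in viewer.pinpoint(n,'wrist')[:4]: w=world(d['at'],ci); print(n,round(d['confidence'],2),w.round(1),proj(w,ci))
save('wc',a); np.savez('wc.npz',**{k:np.array(ci[k]) for k in ['R','t','camera_matrix']})
u,v=map(int,proj([530,-259,30],ci)); c2=cv2.resize(a[max(v-90,0):v+90,u-120:u+120,::-1],(480,360),interpolation=cv2.INTER_CUBIC)
print('crop origin',u-120,v-90); cv2.imwrite('pics/two.png',cv2.resize(np.vstack([c1]),None,fx=1,fy=1)); cv2.imwrite('pics/capcrop.png',c2)
o=robot.observe();print(o['t'],o['joints'])
E
```

```text
[436.8 216.4  88. ] [508.  208.1  88. ] [472.42591377 212.26097645  88.        ] 71.71632001594274 -0.11604297478928172
[437.1 217.3  92. ] [507.6 209.1  92. ] [472.33629885 213.23162597  92.        ] 71.02004377888028 -0.11604297478928202
1.4007963267948966 [-0.24  0.25  0.79  1.79 -0.19  1.18  2.01]
-1.7407963267948965 [-0.34  0.52  1.05  1.6  -0.47  1.29 -0.95]
cap 0.95 [ 581.5 -159.    -2.8] [242. 210.]
cap 0.89 [ 6.231e+02 -2.804e+02 -1.000e-01] [328. 162.]
cap 0.78 [ 415.4 -251.7    1. ] [332. 315.]
cap 0.62 [ 531.6 -260.2   -2.5] [324. 234.]
cap_grip 0.79 [ 629.5 -285.7   36.7] [332. 156.]
cap_grip 0.76 [ 413.4 -254.4   49.2] [335. 333.]
cap_grip 0.66 [ 530.  -261.7   43.8] [326. 243.]
cap_grip 0.64 [ 580.7 -165.5   31.9] [241. 214.]
cap_lug 0.69 [ 5.556e+02 -2.686e+02  5.000e-01] [327. 215.]
cap_lug 0.67 [ 616.8 -260.8    2.5] [313. 170.]
cap_lug 0.66 [ 573.8 -150.     8.6] [234. 218.]
cap_lug 0.63 [ 411.  -271.9    2.1] [347. 316.]
crop origin 203 151
4.7083 [-0.34138166  0.51966899  1.05368726  1.60464275 -0.46602715  1.29269057
 -0.95245676]
```

View pics/two.png

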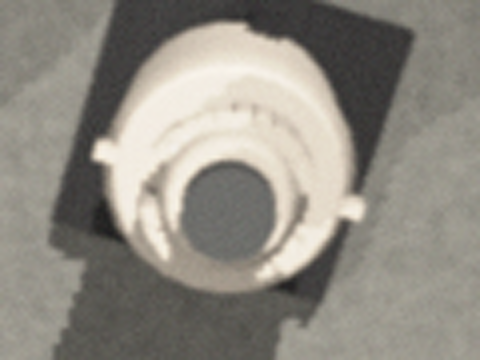

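View pics/capcrop.png

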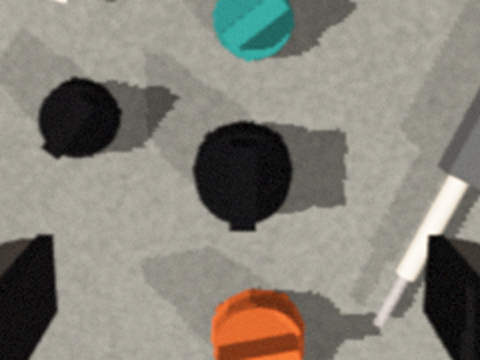

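Jar: the ribs lie along the line (290.5,233)–(353,247), so the gap direction is ≈ -0.12 rad. The crop confirms the large black capped thing, disc centred at crop (243,172), with its bar running up the image (world yaw ≈ -0.17). The smaller black one is at (80,118). Next I'll grasp.

```bash
python3 - <<'E'
from h import *
ci=dict(np.load('wc.npz')); cj=dict(np.load('wj.npz'))
c=ray((324.5,237),ci,28); print('disc',c.round(1))
for z in (88,90): 
    a,b=ray((290.5,232.8),cj,z),ray((353,246.8),cj,z); print(((a+b)/2).round(1),np.arctan2(*(b-a)[1::-1]),np.linalg.norm(a-b))
x=(c[:2]+[530,-261])/2; yaw=-np.pi/2-.17; rv=down(yaw)
print(x)
robot.movep([*x,110],rv); grip(.6,30)
f0=robot.observe()['contact_force']
robot.servo_line([*x,33],feed=80)
o=robot.observe(); print(o['t'],o['tcp_pos'],np.array(o['contact_force'])-f0)
grip(0,35); robot.hold(.2)
o=robot.observe(); print(o['t'],o['grip_width'],o['grip_force'],o['contact_force'],o['wrist_torque'])
robot.servo_line([*x,60],feed=80)
# look at jar path feasibility
o=robot.observe(); print(o['t'],o['grip_width'],o['contact_force'],o['joints'])
for y in np.arange(-.1,-1.5,-.2): 
    for k in(-1,1): q=kin.ik([472.4,213,160],down(y+k*np.pi/2)); print(round(y,2),k,None if q is None else np.round(q,2))
ci=viewer.camera_info('wrist');save('held',viewer.read_camera('wrist'))
E
```

```text
disc [ 534.  -261.2   28. ]
[472.2 211.9  88. ] -0.12327492788995882 74.83930927395407
[472.1 212.4  90. ] -0.1232749278899587 74.47601098540527
[ 531.98247666 -261.10790597]
7.3083 [ 532.37644504 -261.3826362    33.49730639] [-0.9347738  -0.43281327 -0.78383082]
8.1833 0.1714394441017894 34.999494552612305 [-0.28506558  0.71455122  0.32800947] [ 0.15545508  0.15208803 -0.00372436]
8.6667 0.1695929601067694 [-0.14183112 -0.5196482  -0.95590554] [-0.20773178  0.71750286  0.83885219  1.89357726 -0.70592266  0.85491069
 -0.74094437]
-0.1 -1 [-1.29  0.47  1.03  2.02 -0.51  0.93 -1.67]
-0.1 1 [ 0.06  0.41 -0.67  1.94  0.32  0.9   0.7 ]
-0.3 -1 [-1.32  0.49  1.08  2.02 -0.54  0.94 -1.83]
-0.3 1 [-0.73  0.32  0.29  1.99 -0.12  0.85  0.89]
-0.5 -1 [-1.35  0.51  1.12  2.02 -0.57  0.96 -2.  ]
-0.5 1 [-0.77  0.32  0.34  1.99 -0.14  0.85  0.71]
-0.7 -1 [-1.37  0.54  1.16  2.02 -0.6   0.98 -2.17]
-0.7 1 [-0.81  0.32  0.39  1.99 -0.16  0.85  0.54]
-0.9 -1 [-1.4   0.58  1.22  2.02 -0.65  1.   -2.32]
-0.9 1 [-0.85  0.33  0.44  2.   -0.18  0.86  0.36]
-1.1 -1 [-1.43  0.63  1.28  2.03 -0.71  1.04 -2.47]
-1.1 1 [-0.89  0.33  0.49  2.   -0.2   0.86  0.18]
-1.3 -1 [-1.45  0.68  1.34  2.03 -0.77  1.08 -2.62]
-1.3 1 [-0.93  0.34  0.54  2.   -0.23  0.86 -0.  ]
```

View pics/held.png

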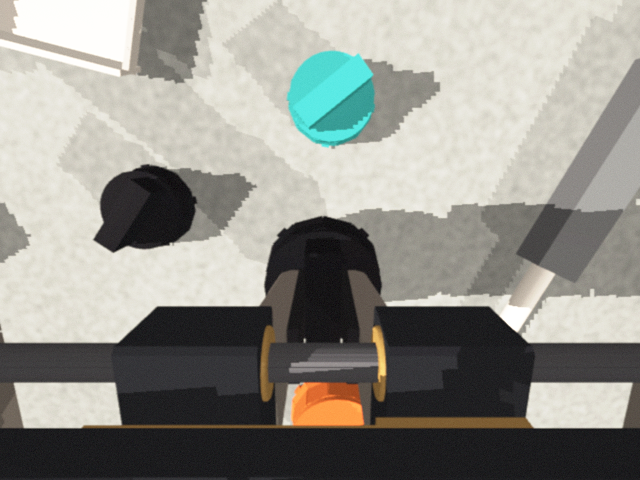

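The picture shows the cap held centred between the fingers (column ≈ 322, +x edge at row ≈ 217). I'll fit the along-bar offset from a projected model against the dark outline, and move to over the jar.

```bash
python3 - <<'E'
from h import *
o=robot.observe(); p=np.array(o['tcp_pos']); M=Ro.from_rotvec(o['tcp_rot']).as_matrix(); ci=viewer.camera_info('wrist')
im=cv2.cvtColor(cv2.imread('pics/held.png'),cv2.COLOR_BGR2GRAY)
print('grey col322 rows205-262',im[205:262:2,322]); print('row262',im[262,256:276],im[262,370:392]);print('row 240',im[240,290:356:3])
t=np.linspace(0,2*np.pi,181)
for dx in(-4,-2,0,2,4):
    r=[]
    for z in(33.5,5.5):
        P=np.array([proj(p+M@[dx+34*np.cos(a),34*np.sin(a),z],ci) for a in t]); r+= [P[:,1].min(),P[:,0].min(),P[:,0].max()]
    b=[proj(p+M@[dx+26,s,z],ci) for s in(-8,8) for z in(5.5,-20.5)]
    print(dx,r,np.array(b).tolist())
# go over the jar, lifting first
x=p[:2]; robot.servo_line([*x,200],feed=150)
y=-.12; robot.movep([472.5,213,185],down(y+np.pi/2) if 0 else down(y-np.pi/2)) if 0 else None
for k in(-1,1): print(k,[None if (q:=kin.ik([472.5,213,175],down(a+k*np.pi/2))) is None else np.round(q,2).tolist() for a in(.2,-.12,-1.4)])
print(robot.observe()['t'])
E
```

```text
grey col322 rows205-262 [212 214 213 212 209 187  75  26  28  17  19  22  22  27  29  31  32  17
  18  19   4  19  14  15  18  19  23  21  27]
row262 [229 228 230 227 221 217 212 212 211 210 204 171 100  42  35  35  36  29
  29  36] [ 25  21  20  17  24  24  24  64 129 149 147 145 143 145 147 145 146 145
 150 147 148 145]
row 240 [28 27 39 36 36 31 18 18 16 19 19 11 14 16 16  9 19 27 27 28 31 28]
-4 [np.float64(216.0), np.float64(264.0), np.float64(379.0), np.float64(226.0), np.float64(256.0), np.float64(387.0)] [[305.0, 241.0], [303.0, 256.0], [337.0, 241.0], [340.0, 256.0]]
-2 [np.float64(212.0), np.float64(264.0), np.float64(379.0), np.float64(222.0), np.float64(255.0), np.float64(388.0)] [[305.0, 238.0], [303.0, 251.0], [338.0, 237.0], [340.0, 251.0]]
0 [np.float64(209.0), np.float64(264.0), np.float64(379.0), np.float64(218.0), np.float64(255.0), np.float64(388.0)] [[305.0, 234.0], [303.0, 247.0], [338.0, 234.0], [340.0, 247.0]]
2 [np.float64(205.0), np.float64(264.0), np.float64(380.0), np.float64(214.0), np.float64(255.0), np.float64(388.0)] [[305.0, 230.0], [303.0, 242.0], [338.0, 230.0], [340.0, 242.0]]
4 [np.float64(202.0), np.float64(263.0), np.float64(380.0), np.float64(210.0), np.float64(255.0), np.float64(388.0)] [[305.0, 226.0], [302.0, 238.0], [338.0, 226.0], [340.0, 238.0]]
-1 [[-1.27, 0.42, 0.99, 2.01, -0.43, 0.94, -1.43], [-1.32, 0.45, 1.06, 2.01, -0.48, 0.96, -1.7], [-1.46, 0.66, 1.36, 2.01, -0.74, 1.1, -2.73]]
1 [[0.22, 0.45, -0.89, 1.92, 0.42, 0.97, 0.91], [-0.11, 0.34, -0.45, 1.94, 0.19, 0.91, 0.8], [-1.15, 0.36, 0.81, 2.0, -0.33, 0.91, 0.01]]
9.8
```

Fit: the cap sits about 3 mm towards tool −x (edge row 216, bar end row ≈ 240), which agrees with the networks. I'll compensate for that and descend gently on the neck at the measured gap direction.

```bash
cat >> h.py <<'E'
DX=-3.2; J=np.array([472.8,212.8])
def pose(yaw,rim,off=(0,0)):
    rv=down(yaw+np.pi/2); M=Ro.from_rotvec(rv).as_matrix(); p=-M@[DX,0,0]; 
    return np.array([J[0]+off[0]+p[0],J[1]+off[1]+p[1],rim+33.5]),rv
def go(yaw,rim,off=(0,0),feed=30):
    p,rv=pose(yaw,rim,off); robot.servo_line(p,feed=feed,rotation=rv); return st(p)
def st(p):
    o=robot.observe(); F=np.array(o['contact_force']);T=np.array(o['wrist_torque']); e=np.array(o['tcp_pos'])-p
    print('%.2f rim %.1f err %s F %s T %s w %.3f'%(o['t'],o['tcp_pos'][2]-33.5,e.round(2),F.round(1),T.round(2),o['grip_width']),flush=True); return F,T
E
python3 - <<'E'
from h import *
y=-.12
p,rv=pose(y,150); robot.movep(p,rv); st(p); go(y,122,feed=80)
for r in [117,114,112,110,108.5,107,106,105,104,103,102]:
    F,T=go(y,r)
    if F[2]>5 or np.hypot(F[0],F[1])>8: break
E
```

```text
11.54 rim 149.5 err [ 0.41 -1.23 -0.49] F [ 0.2 -0.   0.1] T [ 0.   -0.01  0.02] w 0.168
12.04 rim 121.6 err [-0.15 -0.1  -0.44] F [-0.6  0.4  0.6] T [-0.01  0.01  0.01] w 0.170
12.36 rim 117.0 err [ 0.02 -0.01  0.04] F [-0.6 -0.1 -0.3] T [ 0.03 -0.    0.  ] w 0.173
12.61 rim 113.9 err [-0.09 -0.08 -0.12] F [-0.6  0.6 -0.2] T [-0.01 -0.03 -0.05] w 0.169
12.86 rim 111.9 err [-0.07 -0.03 -0.12] F [-0.5  1.  -0.7] T [ 0.   -0.03 -0.03] w 0.172
13.11 rim 109.9 err [-0.09 -0.06 -0.15] F [ 0.7  0.4 -0.1] T [ 0.02 -0.01 -0.04] w 0.175
13.36 rim 108.4 err [-0.07 -0.07 -0.12] F [-0.   0.6 -1.5] T [-0.02  0.02 -0.02] w 0.170
13.61 rim 106.9 err [-0.08 -0.04 -0.09] F [-0.1 -0.  -0.9] T [ 0.07  0.03 -0.01] w 0.167
13.86 rim 105.9 err [-0.03 -0.04 -0.05] F [-0.2  0.5 -0.5] T [0.02 0.02 0.02] w 0.169
14.11 rim 104.9 err [-0.04 -0.01 -0.06] F [-0.1  0.1 -1.9] T [-0.01  0.02 -0.03] w 0.170
14.36 rim 103.9 err [-0.04 -0.01 -0.07] F [-0.1  0.  -0.1] T [-0.02  0.04 -0.04] w 0.169
14.61 rim 102.9 err [-0.03 -0.03 -0.06] F [-0.2 -0.4 -0.5] T [ 0.03  0.01 -0.01] w 0.169
14.86 rim 101.9 err [-0.04 -0.04 -0.08] F [-0.7 -0.1 -0.7] T [ 0.05  0.   -0.02] w 0.170
```

No contact down to rim 102, so the lugs are in the gaps (they would have stopped at 106 on the collar). Next I'll press to about 12.5 N, then turn.

```bash
python3 - <<'E'
from h import *
y=-.12
for r in [100.5,99,97.5,96,95,94,93.3,92.8,92.4]:
    F,T=go(y,r)
    if F[2]>12.2 or np.hypot(F[0],F[1])>8: break
E
```

```text
15.11 rim 100.7 err [0.17 0.11 0.16] F [-0.  -0.4  0.7] T [ 0.06 -0.03  0.02] w 0.176
15.36 rim 99.2 err [0.18 0.1  0.21] F [-0.4  1.3  2.4] T [-0.    0.08 -0.01] w 0.171
15.61 rim 97.7 err [0.18 0.09 0.2 ] F [-0.4 -0.4  5.3] T [-0.04  0.14 -0.02] w 0.172
15.86 rim 96.4 err [0.21 0.13 0.36] F [-0.8 -0.2  6. ] T [-0.09  0.2   0.03] w 0.175
16.11 rim 95.5 err [0.21 0.11 0.46] F [-1.  -0.6  8.2] T [-0.17  0.29  0.01] w 0.174
16.36 rim 94.6 err [0.21 0.1  0.6 ] F [-2.1 -1.1  7.8] T [-0.21  0.4   0.01] w 0.170
16.61 rim 94.0 err [0.24 0.12 0.7 ] F [-1.9 -0.4  9.4] T [-0.23  0.44 -0.02] w 0.171
16.86 rim 93.6 err [0.21 0.12 0.78] F [-1.4 -0.7  9.2] T [-0.24  0.43 -0.02] w 0.168
17.11 rim 93.2 err [0.24 0.11 0.83] F [-2.2 -1.4 10.1] T [-0.23  0.48 -0.  ] w 0.174
```

```bash
sed -i 's/J=np.array(\[472.8,212.8\])/J=np.array([471.8,212.3])/' h.py; python3 - <<'E'
from h import *
y=-.12
for r in [92.4,91.6,91,90.4,89.8,89.3]:
    F,T=go(y,r); F,T=(np.mean([st(pose(y,r)[0]) if robot.hold(.05) is None else 0 for _ in range(2)],0))
    if F[2]>12.3 or np.hypot(F[0],F[1])>8: break
z=r; print('z',z)
for y in np.arange(-.12,-.56,-.055)[1:]:
    F,T=go(y,z)
    if F[2]>16 or abs(T[2])>.45 or np.hypot(F[0],F[1])>8: print('stop'); break
print(y)
E
```

```text
17.36 rim 93.6 err [1.15 0.61 1.19] F [-1.1  0.5  9.6] T [-0.06  0.05  0.06] w 0.169Traceback (most recent call last):
  File "<stdin>", line 4, in <module>
TypeError: cannot unpack non-iterable numpy.float64 object
```

```bash
python3 - <<'E'
from h import *
y=-.12
for r in [92.2,91.6,91,90.4,89.8,89.3,88.8]:
    F,T=go(y,r); robot.hold(.1); F2,_=st(pose(y,r)[0]); F=(F+F2)/2
    if F[2]>12.3 or np.hypot(F[0],F[1])>8: break
z=r; print('z',z)
for y in np.arange(-.12,-.56,-.055)[1:]:
    F,T=go(y,z)
    if F[2]>16 or abs(T[2])>.45 or np.hypot(F[0],F[1])>8: print('stop'); break
print(y)
E
```

```text
17.71 rim 93.4 err [1.17 0.59 1.19] F [-0.3  0.3 10.2] T [-0.1   0.1   0.06] w 0.172
17.81 rim 93.4 err [1.15 0.6  1.18] F [-0.7 -0.8 10.2] T [-0.04  0.08 -0.04] w 0.169
18.06 rim 92.9 err [1.16 0.61 1.25] F [-1.1 -0.4 11.1] T [-0.15  0.14  0.01] w 0.172
18.16 rim 92.9 err [1.16 0.6  1.28] F [-0.5  0.4  9.9] T [-0.12  0.19 -0.01] w 0.176
18.41 rim 92.3 err [1.16 0.59 1.31] F [-0.9 -0.2 10.8] T [-0.16  0.21 -0.02] w 0.169
18.51 rim 92.4 err [1.18 0.64 1.35] F [-0.2 -0.  11.7] T [-0.13  0.23 -0.  ] w 0.172
18.76 rim 91.8 err [1.17 0.61 1.38] F [-1.5 -1.3 12. ] T [-0.15  0.24 -0.03] w 0.171
18.86 rim 91.8 err [1.19 0.62 1.43] F [-1.  -1.  12.2] T [-0.2   0.15  0.03] w 0.172
19.11 rim 91.3 err [1.17 0.63 1.46] F [-1.4 -0.6 12.3] T [-0.15  0.25  0.03] w 0.172
19.21 rim 91.3 err [1.16 0.6  1.47] F [-1.3 -0.7 12.2] T [-0.16  0.25 -0.03] w 0.176
19.46 rim 90.9 err [1.2  0.62 1.55] F [-0.8 -0.9 12.5] T [-0.22  0.33  0.04] w 0.171
19.56 rim 90.9 err [1.2  0.62 1.56] F [-1.1 -0.7 12.3] T [-0.22  0.33  0.04] w 0.168
z 89.3
19.81 rim 90.9 err [1.32 0.68 1.6 ] F [-1.4 -1.3 12.9] T [-0.24  0.22  0.03] w 0.170
20.06 rim 91.0 err [1.44 0.78 1.66] F [-1.2 -1.2 12.4] T [-0.25  0.17 -0.07] w 0.167
20.31 rim 91.0 err [1.51 0.81 1.7 ] F [-1.  -0.3 12.8] T [-0.19  0.17 -0.06] w 0.174
20.56 rim 91.0 err [1.57 0.85 1.72] F [-0.8 -0.6 12.8] T [-0.17  0.15 -0.03] w 0.171
20.81 rim 91.0 err [1.61 0.89 1.74] F [-0.6 -1.1 13.2] T [-0.12  0.15 -0.05] w 0.170
21.06 rim 91.0 err [1.65 0.89 1.75] F [ 0.2 -0.8 13. ] T [-0.16  0.09 -0.03] w 0.169
21.31 rim 91.1 err [1.7  0.9  1.78] F [-0.4 -0.5 13.3] T [-0.11  0.06 -0.01] w 0.176
21.56 rim 91.1 err [1.71 0.93 1.77] F [-0.4  0.2 12. ] T [-0.15  0.12 -0.05] w 0.170
-0.5599999999999999
```

It turns freely under the ridge with 13 N of push and almost no torque. Continuing to the stop.

```bash
python3 - <<'E'
from h import *
z=89.3; B=[]
for y in list(np.arange(-.64,-1.18,-.08))+list(np.arange(-1.2,-1.45,-.025)):
    F,T=go(y,z); print(round(y,3), Ro.from_rotvec(robot.observe()['tcp_rot']).as_matrix()[:2,0].round(3))
    if F[2]>16.5 or T[2]>.3 or T[2]<-.3 or np.hypot(F[0],F[1])>8: print('stop'); break
E
```

```text
21.81 rim 91.1 err [1.75 0.9  1.8 ] F [-0.6 -0.1 13. ] T [-0.16  0.08 -0.08] w 0.174
-0.64 [-0.802  0.598]
22.06 rim 91.1 err [1.76 0.96 1.81] F [-0.2  0.8 12.2] T [-0.13  0.06 -0.1 ] w 0.170
-0.72 [-0.752  0.66 ]
22.31 rim 91.1 err [1.78 0.93 1.81] F [ 0.7  0.1 12.6] T [-0.14  0.1  -0.05] w 0.172
-0.8 [-0.696  0.718]
22.56 rim 91.1 err [1.83 0.94 1.82] F [ 0.9 -0.8 12.4] T [-0.13  0.06 -0.09] w 0.170
-0.88 [-0.637  0.771]
22.81 rim 91.1 err [1.8  0.93 1.82] F [-0.7 -0.6 13.3] T [-0.16  0.06 -0.14] w 0.175
-0.96 [-0.573  0.819]
23.06 rim 91.1 err [1.8  0.96 1.84] F [-0.1  0.  12.8] T [-0.2   0.11 -0.1 ] w 0.171
-1.04 [-0.506  0.863]
23.31 rim 91.1 err [1.8  0.88 1.81] F [ 0.   0.4 12.4] T [-0.19  0.12 -0.08] w 0.175
-1.12 [-0.435  0.9  ]
23.56 rim 91.1 err [1.78 0.74 1.77] F [-0.6 -0.8 13. ] T [-0.25  0.07 -0.07] w 0.171
-1.2 [-0.362  0.932]
23.81 rim 91.1 err [1.77 0.75 1.79] F [ 0.2 -0.5 13.7] T [-0.21  0.08  0.06] w 0.169
-1.225 [-0.339  0.941]
24.06 rim 91.1 err [1.8  0.75 1.81] F [-0.4 -1.1 13.3] T [-0.3   0.03  0.01] w 0.171
-1.25 [-0.315  0.949]
24.31 rim 91.1 err [1.81 0.7  1.8 ] F [-0.1 -0.1 12.4] T [-0.28  0.05  0.04] w 0.172
-1.275 [-0.292  0.957]
24.56 rim 91.1 err [1.59 0.68 1.76] F [ 0.9 -1.7 12.5] T [-0.28  0.27  0.08] w 0.171
-1.3 [-0.268  0.963]
24.81 rim 91.0 err [1.29 0.66 1.71] F [-0.2 -0.7 13.2] T [-0.31  0.4   0.12] w 0.173
-1.325 [-0.244  0.97 ]
25.06 rim 91.0 err [1.06 0.66 1.7 ] F [-1.9 -0.8 14. ] T [-0.31  0.56  0.27] w 0.170
-1.35 [-0.22   0.975]
25.31 rim 91.0 err [0.98 0.66 1.66] F [-1.1 -0.3 13.4] T [-0.36  0.55  0.54] w 0.170
-1.375 [-0.197  0.98 ]
stop
```

The end stop is felt at yaw ≈ -1.35 (turn ≈ 1.2 rad, torque rising to 0.5 N m). I'll ease the twist, rise until unloaded, release and back off upward.

```bash
python3 - <<'E'
from h import *
y=-1.345; go(y,89.3)
for r in [91,92.5,93.5,94.5,95.3,96,96.6,97.2,97.8,98.4]:
    F,T=go(y,r)
    if F[2]<1: break
p,rv=pose(y,r)
grip(.35); robot.hold(.2); st(p)
o=robot.observe(); q=np.array(o['tcp_pos']); robot.servo_line([*q[:2],q[2]+40],feed=60)
st(p); 
pp,rv2=look([472,212.5,110],300,y+np.pi/2); robot.movep(pp,rv2)
ci=viewer.camera_info('wrist'); a=viewer.read_camera('wrist'); save('end',a[100:380,140:500])
for n in ['cap','cap_grip','cap_lug']:
    for d in viewer.pinpoint(n,'wrist')[:1]: w=world(d['at'],ci); print(n,round(d['confidence'],2),w.round(1),proj(w,ci))
print(robot.observe()['t'])
E
```

```text
25.56 rim 91.0 err [1.02 0.69 1.66] F [-1.6 -1.1 14.2] T [-0.35  0.51  0.29] w 0.175
25.81 rim 92.4 err [1.04 0.66 1.43] F [-1.8 -0.6 12.3] T [-0.18  0.46  0.16] w 0.173
26.06 rim 93.7 err [1.02 0.66 1.18] F [-1.3 -0.1  9.4] T [-0.11  0.23  0.25] w 0.173
26.31 rim 94.3 err [0.98 0.65 0.82] F [0.8 0.2 7.4] T [ 0.05 -0.04  0.23] w 0.167
26.56 rim 95.0 err [0.95 0.64 0.55] F [2.4 0.9 6. ] T [ 0.21 -0.35  0.26] w 0.171
26.81 rim 95.7 err [0.86 0.58 0.36] F [3.9 2.3 4.6] T [ 0.4  -0.76  0.26] w 0.170
27.06 rim 96.2 err [0.77 0.52 0.18] F [3.6 1.9 1.6] T [ 0.67 -1.07  0.3 ] w 0.172
27.31 rim 96.5 err [ 0.71  0.51 -0.09] F [4.7 2.5 0.4] T [ 0.65 -1.22  0.28] w 0.173
27.94 rim 96.5 err [-0.15 -0.1  -0.06] F [-0.  -0.3 -0.6] T [-0.09  0.06  0.04] w 0.345
28.76 rim 136.4 err [-0.31 -0.24 39.79] F [ 1.   0.3 -1. ] T [-0.04  0.06  0.05] w 0.352
cap 0.89 [472.8 210.3  97.1] [323. 239.]
cap_grip 0.89 [468.  214.  145.9] [319. 246.]
cap_lug 0.61 [466.8 237.5  98.6] [323. 213.]
29.55
```

View pics/end.png

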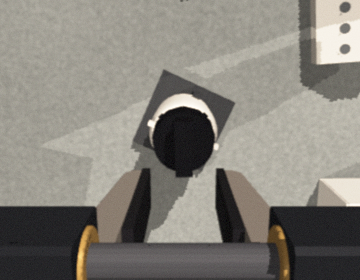

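The cap sits on the jar (crop ≈ (184,138)) with its rim at about 97 mm. Its bar is roughly perpendicular to the ribs at (150,125) and (217,147), which means it is locked. Handing in.

```bash
python3 -c "
from h import *
print(robot.job_done())"
```

```text
the job is handed in; nothing more can be done
None
```

I closed the specimen jar with the large black cap, turned it clockwise about 1.2 rad to the end stop and let go. It sprang up to a rim height of about 97 mm, the locked height; push peaked near 14 N and twist briefly at 0.54 N m. I handed the job in at about 30 s, without touching anything else on the bench as far as I could tell; no verdict came back.

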